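# Lock the loop-back plug, then hold the test selector on its third stop

## Task

First turn the coupling ring of the loop-back plug on top of the test set clockwise to its locked mark, leaving the test selector at rest until that is done. Then turn the test selector clockwise three clicks from rest to its third stop, never on to the fourth, and keep hold of it there, because it springs back when let go: finish while still holding the knob on the third stop, with the ring still locked. Leave the multimeter, parts bin, tape roll and screwdriver where they are.

Things in the scene. Friction and masses are not known exactly. Their poses are not given: they have to be found in the camera images.
- test_set: low cream instrument case, flat aluminium top panel, fixed to the bench, 170 (x) x 270 (y) x 80 mm high. Origin: centre of its underside, on the bench; z up. On the panel (z 80 mm): the plug's upright axis at x 0, y +70 mm; the selector's at x 0, y -70 mm; a flat read-out between them near the +x edge. All else on the panel is under 4 mm high
- ring_grip (a point): grip point on the vertical axis of the plug's coupling ring, 105 mm above the bench. The ring: fluted aluminium, 44 mm diameter, 87 to 115 mm above the bench, grasped across its diameter at any bearing. The plug's fixed dark shell, 34 mm diameter, rises through it to 133 mm; below it is a flange 54 mm square up to 84 mm. x axis: level, towards the ring's white index rib; z up
- ring (a joint): angle of the coupling ring (rad), growing clockwise seen from above. 0: fully unlocked; 1.30: end stop, the index rib facing the locked mark (a black bar with a dot on the panel, on the plug's side towards the test set's +x). Starts between 0 and 0.3; turns against about 0.1 N m of friction; stays where it is left
- selector_knob: black pointer knob of the test selector: an upright bar 40 mm long, 14 mm wide, 91 to 117 mm above the bench, on a round skirt of 47 mm diameter. Origin: on the vertical shaft axis, 107 mm above the bench, where to grip. x axis: level, along the bar to the pointer's nose (white line on top; both ends reach 23 mm); grip faces at y -7 and +7 mm; z up
- selector (a joint): test selector (rad), growing clockwise from above. 0 (start): rest, pointer 56 deg anticlockwise of the test set's +x, at the longest of 6 ticks. Stops one tick, 0.393 (22.5 deg), apart: third 1.178, fourth 1.571, last 1.963. Return spring 0.08 to 0.11 N m plus 0.055 N m click ripple: resistance rises after each stop, drops past the crest half-way to the next. Let go, it returns to 0
- meter: bystander: black multimeter lying flat, 150 x 75 x 32 mm (38 mm at its dial), origin at the centre of its underside
- parts_bin: bystander: blue open plastic bin, 130 x 100 x 60 mm, origin at the centre of its underside
- tape_roll: bystander: roll of tape lying flat, 84 mm diameter, 19 mm high, origin at the centre of its underside
- screwdriver: bystander: screwdriver with a black handle, lying on the bench along its x axis

How it is judged:
By the outcome, as a careful person would: the job done as asked, in the order asked, and still so for the second after the job is handed in, while the arm keeps its last pose, push and grip.
It also fails if it takes over 54 s, if anything falls off the work surface, if the arm or the gripper's body presses on something with over 40 N, if the wrist force passes 120 N, or if a joint passes its speed limit or range.

## Robot

A 7-joint arm with a two-finger parallel gripper is mounted at the origin on the work surface. World frame = base frame: x ahead of the robot, y to its left, z up, the work surface at z = 0. Lengths are in mm, angles in rad, forces in N, time in s.
With the tool pointing down it reaches from about 400 to 850 mm from the base axis. Payload 4.5 kg.
Tool frame: the origin (TCP) lies between the finger pads; the fingertips stand 8 mm ahead of it and the grasp point (between the pads) lies 11 mm behind it; z points along the fingers, y is the line along which they close (so a half turn about z gives the same grasp; the last joint's range is limited). The gripper opens to 85 mm and grips with 20 to 120 N. Pads are 22 mm wide; open, the fingers measure 114 mm over their backs; the gripper's body (76 mm by 85 mm) begins 54 mm behind the grasp point. The pads swing forward as they close: fully open they stand 13 mm farther back than shut.
Start: joints at [-1.15, 0.689, -0.195, 1.565, 0.157, 0.902, -0.215], TCP at [235.75, 578.857, 239.317] pointing down, gripper open.
Joint ranges: [-3.01, 3.01], [-0.46, 2.08], [-1.47, 1.51], [0.13, 2.56], [-1, 4.14], [0.04, 2.09], [-2.66, 2.66]. Speed limits (rad/s): [2.57, 2.57, 3.14, 3.14, 3.14, 3.14, 3.14].

## Interface

Orientations are given as a 3x3 rotation matrix whose columns are the frame's x, y, z axes.
In Python, from cell import ctrl, grab_frame, get_calibration, order, status gives the robot as it stands. The module is installed in compiled form; this text tells all that it offers. Calls block until the motion is done:
- ctrl.goto(position, orientation): joint-space move of the TCP to a pose.
- ctrl.movel(position, rotation=None, vel=150, stop_force=None): straight line of the TCP; rotation=None keeps the orientation; vel is the mean speed in mm/s. With stop_force (N) it stops when the force on the tool has changed by that much, and returns True; else False.
- ctrl.move_j(angles): joint-space move.
- ctrl.command_gripper(opening): finger opening in mm; the grip force is fixed at half the most; returns when the fingers have stopped.
- ctrl.hold(seconds).
- ctrl.solve_ik(position, orientation): joint angles nearest the present ones, or None.
- grab_frame(name): name is "side" or "top" or "wrist"; returns (picture, depth): 480x640x3 uint8, red, green, blue; 480x640 float32, mm along the optical axis (not along the pixel's ray), 0 where there is no reading.
- get_calibration(name): a dict with "vfov" (degrees; the focal length in pixels is half the picture's height over the tangent of half this angle, whatever the lens; pixels are square), "cx", "cy" (the principal point, pixels), "world_to_cam" (4x4, takes a point from world to camera coordinates). Camera axes: x right, y up, looking along -z (the intrinsics and any distortion apply to the point x, -y, -z); pixel columns grow to the right and rows downward; lengths in mm; the calibration is good to about 2 mm. A picture is of the moment at which its call begins: read the wrist's pose just before it. get_calibration takes no time and is no camera call; for the wrist camera it gives the pose at the moment of the call.
A pose or a line that the arm cannot do raises ctrl.MotionError and nothing moves.
- order.hand_in(): hands the job in; it is judged then, once.
Readings, each from a call of its own:
- status.read_t(): time.
- status.read_qpos(): joint angles.
- status.read_qd(): joint speeds.
- status.read_joint_torque(): joint torques, N m.
- status.read_ee_pos(): TCP position.
- status.read_ee_rot(): TCP orientation.
- status.read_contact_force(): force on the tool from outside, world axes, zero at the start.
- status.read_wrist_torque(): the same for the moment, N m.
- status.read_width(): finger opening in mm.
- status.read_gripper_force(): force on a finger pad.
Only numpy, scipy, OpenCV 4.12 (cv2) and the standard library are available. Lean on these libraries where they do the work, as an engineer would, in place of code of your own. Each camera call takes 0.05 s, during which the arm holds its last target. There are 200 camera calls.

## Working session

There is one attempt and no reset: what is moved stays moved. The work goes in short steps, each a Python script; the robot and the scene stay as the last script left them, time stands still between calls to the robot, and variables do not carry over. Pictures are saved under pics/ and viewed, at most 10 in all, crops included, and the job is handed in when it is done.

```bash
mkdir -p pics; python3 - <<'E'
from cell import *
import cv2,numpy as np
for n in ("top","side"):
    p,d=grab_frame(n); c=get_calibration(n); print(n,c)
    cv2.imwrite(f"pics/{n}0.png",p[:,:,::-1]); np.savez(f"{n}0.npz",p=p,d=d,**{k:np.array(v) for k,v in c.items()})
print(status.read_t())
E
```

```text
top {'vfov': 51.96211470821506, 'cx': 323.6812503938939, 'cy': 245.59078747513595, 'world_to_cam': array([[ 2.07908751e-02, -9.99740755e-01, -9.28238106e-03,
         4.55966560e+01],
       [ 9.88773812e-01,  1.91869557e-02,  1.48183026e-01,
        -6.21404035e+02],
       [-1.47966509e-01, -1.22590301e-02,  9.88916391e-01,
        -9.69859605e+02],
       [ 0.00000000e+00,  0.00000000e+00,  0.00000000e+00,
         1.00000000e+00]])}
side {'vfov': 51.60203852312944, 'cx': 319.52499374938606, 'cy': 241.15487725053632, 'world_to_cam': array([[ 9.77742715e-01, -2.09125312e-01,  1.69052237e-02,
        -5.59721055e+02],
       [ 8.34072834e-02,  4.61364217e-01,  8.83281543e-01,
        -1.57455763e+02],
       [-1.92515994e-01, -8.62212076e-01,  4.68538076e-01,
        -8.27592861e+02],
       [ 0.00000000e+00,  0.00000000e+00,  0.00000000e+00,
         1.00000000e+00]])}
0.1
```

View pics/top0.png

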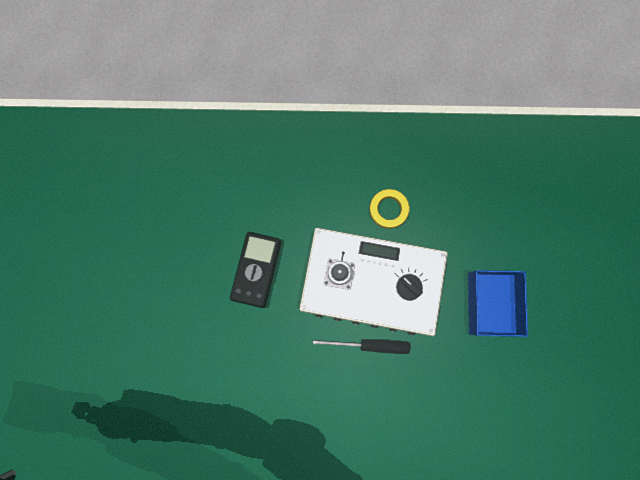

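View pics/side0.png

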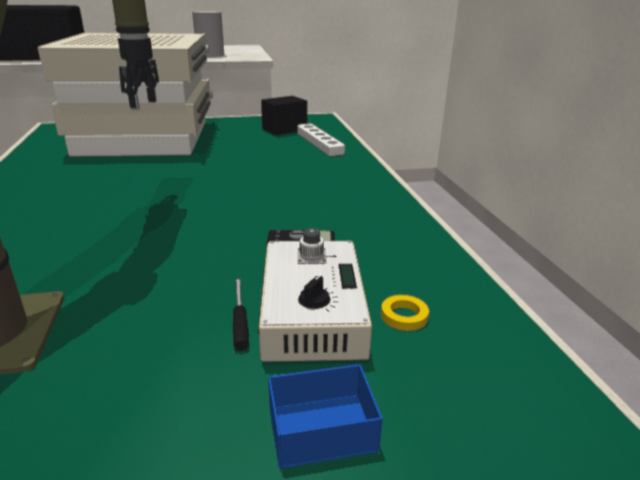

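The top view shows the plug at about (340,272) and the selector at (408,287). The panel's corners are near (317,229), (447,251), (435,334) and (301,311), with +x up in the image. I'll compute a rough pose and take a wrist picture from above.

```bash
cat > h.py <<'E'
import numpy as np,cv2
from cell import *
def ray(uv,c):
    f=240/np.tan(np.radians(c["vfov"])/2); W=np.array(c["world_to_cam"]); uv=np.atleast_2d(uv).astype(float)
    d=np.c_[(uv[:,0]-c["cx"])/f,-(uv[:,1]-c["cy"])/f,-np.ones(len(uv))]@W[:3,:3]
    return -W[:3,:3].T@W[:3,3],d
def onplane(uv,c,z):
    o,d=ray(uv,c); return o+d*((z-o[2])/d[:,2])[:,None]
def proj(P,c):
    f=240/np.tan(np.radians(c["vfov"])/2); W=np.array(c["world_to_cam"]); q=np.atleast_2d(P)@W[:3,:3].T+W[:3,3]
    return np.c_[c["cx"]-f*q[:,0]/q[:,2],c["cy"]+f*q[:,1]/q[:,2]]
def down(b): # tool down, closing axis (tool y) at bearing b
    y=np.array([np.cos(b),np.sin(b),0]); z=np.array([0,0,-1.]); return np.c_[np.cross(y,z),y,z]
E
python3 - <<'E'
from h import *
c=np.load("top0.npz"); c={k:c[k] for k in c}
h=cv2.cvtColor(c["p"],cv2.COLOR_RGB2HSV)
m=((h[...,1]<60)&(h[...,2]>150)).astype(np.uint8); m[:200]=0
m=cv2.morphologyEx(m,cv2.MORPH_CLOSE,np.ones((5,5)))
k=max(cv2.findContours(m,0,2)[0],key=cv2.contourArea)
P=onplane(k[:,0],c,80)[:,:2].astype(np.float32); r=cv2.minAreaRect(P); print(r,cv2.boxPoints(r))
print(onplane([[340,272],[408,287]],c,110))
for n in ("top",): print("d",np.median(c["d"][295:305,370:380]))
ctr=np.array(r[0]); print(status.read_ee_rot(), get_calibration("wrist"))
ctrl.goto([ctr[0]-40,ctr[1],330],down(np.pi/2)) if ctrl.solve_ik([ctr[0]-40,ctr[1],330],down(np.pi/2)) is not None else print("noik")
w=get_calibration("wrist"); p,d=grab_frame("wrist"); print(w,status.read_t(),status.read_qpos())
cv2.imwrite("pics/w1.png",p[:,:,::-1]); np.savez("w1.npz",p=p,d=d,**w)
E
```

```text
((547.79443359375, -41.65742492675781), (267.3184509277344, 167.95474243164062), 80.56433868408203) [[ 443.04117 -159.74103]
 [ 608.7235  -187.27554]
 [ 652.5477    76.42618]
 [ 486.86536  103.96069]]
[[ 560.27843422   24.94136229  110.        ]
 [ 534.17812925 -105.08327145  110.        ]]
d 965.9868
[[-9.26163841e-01  3.77120998e-01 -5.40824500e-04]
 [ 3.77121369e-01  9.26162429e-01 -1.62130715e-03]
 [-1.10537637e-04 -1.70555253e-03 -9.99998539e-01]] {'vfov': 62.21100350040542, 'cx': 315.3190128528806, 'cy': 240.81240802452731, 'world_to_cam': array([[ 3.76892058e-01,  9.26254925e-01, -2.04726154e-03,
        -6.23907160e+02],
       [-8.79462044e-01,  3.57156698e-01, -3.14619781e-01,
         4.14578021e+01],
       [-2.90686929e-01,  1.20378186e-01,  9.49215572e-01,
        -3.79883289e+02],
       [ 0.00000000e+00,  0.00000000e+00,  0.00000000e+00,
         1.00000000e+00]])}
{'vfov': 62.21100350040542, 'cx': 315.3190128528806, 'cy': 240.81240802452731, 'world_to_cam': array([[-1.94787910e-03,  9.99998036e-01,  3.65099920e-04,
         4.16577896e+01],
       [-9.49273519e-01, -1.73426896e-03, -3.14446781e-01,
         5.51564798e+02],
       [-3.14445531e-01, -9.59083998e-04,  9.49275033e-01,
        -3.05846162e+02],
       [ 0.00000000e+00,  0.00000000e+00,  0.00000000e+00,
         1.00000000e+00]])} 2.575 [ 0.17770337  0.43171478 -0.28418082  1.77826411  0.14392374  0.95179236
  1.40699728]
```

View pics/w1.png

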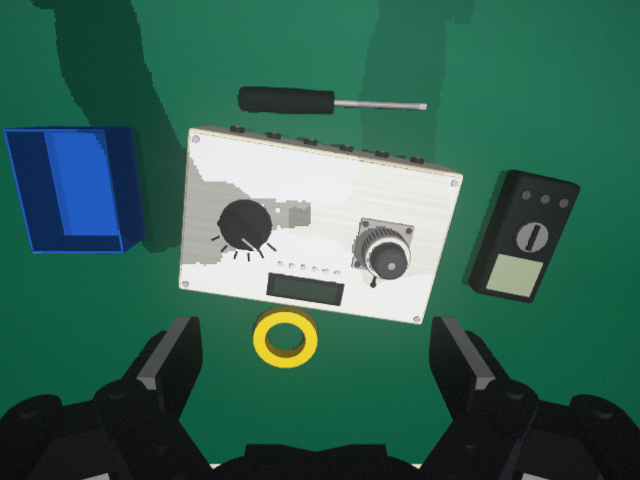

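The wrist view, where image down is world +x, shows the selector skirt at about (245,225) with its pointer towards (262,248). The plug is at about (387,255) and the locked mark's dot at (373,285). Next I'll refine the pose and zoom on the plug to find the rib.

```bash
python3 - <<'E'
from h import *
c=np.load("w1.npz"); c={k:c[k] for k in c}
p=c["p"]; h=cv2.cvtColor(p,cv2.COLOR_RGB2HSV)
m=((h[...,1]<70)&(h[...,2]>110)).astype(np.uint8); m[340:]=0
m=cv2.morphologyEx(m,cv2.MORPH_CLOSE,np.ones((5,5)))
k=max(cv2.findContours(m,0,2)[0],key=cv2.contourArea)
P=onplane(k[:,0],c,80)[:,:2].astype(np.float32); r=cv2.minAreaRect(P); print(r); print(cv2.boxPoints(r))
print("hull quad px",cv2.approxPolyDP(cv2.convexHull(k),8,True)[:,0].tolist())
# corner screws / skirt blob / shell blob
g=h[...,2]; 
for x0,y0,x1,y1 in ((205,185,285,265),(365,225,415,290)):
    b=(g[y0:y1,x0:x1]<75).astype(np.uint8); b=cv2.morphologyEx(b,cv2.MORPH_OPEN,np.ones((7,7)))
    k=max(cv2.findContours(b,0,2)[0],key=cv2.contourArea)+[x0,y0]; print("circ",cv2.minEnclosingCircle(k),cv2.fitEllipse(k))
th=np.radians(r[2]-90 if r[2]>45 else r[2]); C=np.array(r[0])
R=np.array([[np.cos(th),-np.sin(th)],[np.sin(th),np.cos(th)]])
for n,y,z in (("plug top",70,133),("knob skirt",-70,91)):
    X=np.r_[C+R@[0,y],z]; print(n,X,proj(X,c))
a=cv2.resize(p[205:300,340:440],None,fx=4,fy=4,interpolation=2); b=cv2.resize(p[185:280,200:300],None,fx=4,fy=4,interpolation=2)
cv2.imwrite("pics/crop1.png",np.hstack([b,a])[:,:,::-1])
E
```

```text
((544.7169799804688, -41.6600341796875), (265.3661193847656, 172.4131317138672), 80.62836456298828)
[[ 438.05524  -158.5345  ]
 [ 608.1672   -186.60983 ]
 [ 651.3787     75.21443 ]
 [ 481.26678   103.289764]]
hull quad px [[188, 130], [211, 125], [462, 174], [421, 323], [181, 289]]
circ ((244.5, 224.5), 25.93270492553711) ((244.75930786132812, 223.28492736816406), (45.73663330078125, 51.5093994140625), 99.46256256103516)Traceback (most recent call last):
  File "<stdin>", line 13, in <module>
ValueError: max() iterable argument is empty
```

```bash
cat >> h.py <<'E'
YAW=np.radians(-9.4); C0=np.array([546.5,-41.7])
RT=np.array([[np.cos(YAW),-np.sin(YAW)],[np.sin(YAW),np.cos(YAW)]])
PLUG=C0+RT@[0,70]; KNOB=C0+RT@[0,-70]
E
python3 - <<'E'
from h import *
c=np.load("w1.npz"); c={k:c[k] for k in c}; p=c["p"]
print(PLUG,KNOB,proj([[*PLUG,133],[*PLUG,115],[*KNOB,91]],c))
# closer look: camera centred above middle of the two axes, then each
q=status.read_qpos()
for n,A in (("plug",PLUG),("knob",KNOB)):
    ctrl.movel([A[0]-75,A[1],250],vel=250)
    w=get_calibration("wrist"); p,d=grab_frame("wrist"); np.savez(n+".npz",p=p,d=d,**w)
    uv=proj([[*A,133 if n=="plug" else 91]],w)[0]; print(n,uv,status.read_t())
    x0=int(np.clip(uv[0]-90,0,460)); y0=int(np.clip(uv[1]-90,0,300)); print(x0,y0)
    cv2.imwrite(f"pics/{n}.png",cv2.resize(p[y0:y0+180,x0:x0+180],None,fx=2.2,fy=2.2,interpolation=2)[:,:,::-1])
a=[cv2.imread(f"pics/{n}.png") for n in("plug","knob")]; cv2.imwrite("pics/both.png",np.hstack(a))
E
```

```text
[557.93281736  27.36005131] [ 535.06718264 -110.76005131] [[391.47543517 263.14518506]
 [387.971709   256.07006489]
 [243.37003567 225.19638061]]
plug [316.05168492 334.64550155] 3.2083
226 244
knob [314.51933674 306.81832991] 3.9667
224 216
```

View pics/both.png

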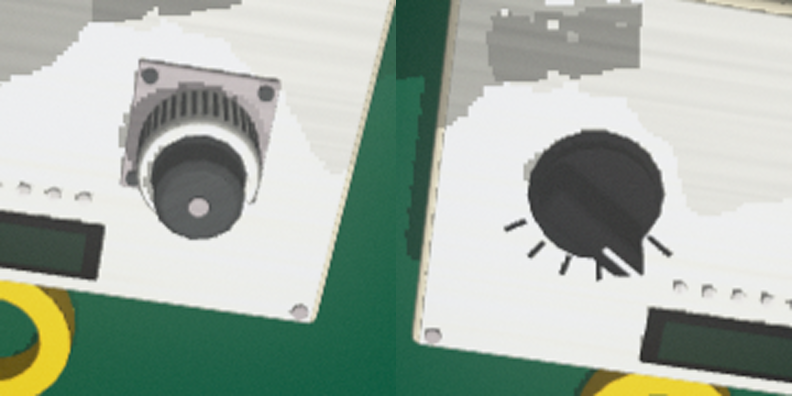

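The plug crop shows the shell's top pin at (199,207), the flange screws at (266,93) and (131,178), and the rib on the right near (253,200). The knob crop shows the skirt centred near (199,195) and the pointer's nose near (246,270), at the rest tick. I'll compute the axis positions from these.

```bash
python3 - <<'E'
from h import *
L=lambda n:(lambda z:{k:z[k] for k in z})(np.load(n+".npz"))
a=L("plug");k=L("knob")
f=lambda X,Y,x0,y0:[x0+X/2.2,y0+Y/2.2]
print("pin",onplane(f(199,207,226,244),a,133))
print("flange",onplane([f(266,93,226,244),f(131,178,226,244)],a,84.5).mean(0))
print("case corner",onplane(f(314,321,226,244),a,80), C0+RT@[85,135], onplane(f(416-396,341,224,216),k,80),C0+RT@[85,-135])
g=cv2.cvtColor(k["p"],cv2.COLOR_RGB2GRAY); b=(g<80).astype(np.uint8)[265:350,270:360]; b=cv2.morphologyEx(b,cv2.MORPH_OPEN,np.ones((9,9)))
kk=max(cv2.findContours(b,0,2)[0],key=cv2.contourArea)[:,0]+[270,265]
P=onplane(kk,k,91)[:,:2].astype(np.float32); print("skirt",cv2.fitEllipse(P),cv2.minEnclosingCircle(P))
nb=onplane(f(604-396,250,224,216),k,117),onplane(f(628-396,275,224,216),k,117); v=(nb[1]-nb[0])[0]; print("line",nb,np.degrees(np.arctan2(v[1],v[0])))
for u in (("pin depth",f(199,180,226,244)),("panel",f(290,220,226,244)),("skirt",f(560-396,190,224,216))):
    D=(a if u[0]!="skirt" else k); x,y=map(int,u[1]); c=D; o,d=ray([x,y],c); d=d[0]; print(u[0],o+d*D["d"][y,x])
# IK range check
q0=status.read_qpos(); print(q0)
for nm,A,z in (("plug",PLUG,94),("knob",KNOB,101)):
  for deg in range(-180,181,30):
    s=ctrl.solve_ik([*A,z],down(np.radians(deg))); print(nm,deg,None if s is None else np.round(s,2))
E
```

```text
pin [[560.78535902  27.65535135 133.        ]]
flange [560.25630401  27.11664404  84.5       ]
case corner [[648.6916183   76.00076302  80.        ]] [652.40763864  77.60453503] [[ 605.66789624 -184.47828761   80.        ]] [ 608.30962883 -188.76994861]
skirt ((532.9740600585938, -110.93679809570312), (48.848148345947266, 51.361968994140625), 100.39026641845703) ((534.7233276367188, -108.96965026855469), 28.075265884399414)
line (array([[ 540.80830917, -107.64840163,  117.        ]]), array([[550.81411625, -99.18656541, 117.        ]])) 40.22095136288721
pin depth [550.47019586  27.31441893 132.26467529]
panel [403.11573359  26.92314076 384.17958732]
skirt [ 518.60638961 -123.16988505  114.48304332]
[ 0.32206949  0.4854857  -0.2795914   1.99180303  0.20202221  0.68893986
  1.48964376]
plug -180 [ 0.17  0.86 -0.53  1.87  0.73  0.61  2.32]
plug -150 [ 0.42  1.04 -1.05  1.86  1.12  0.98  2.51]
plug -120 [-0.49  0.93  0.65  1.91 -0.95  0.64 -1.32]
plug -90 [-0.49  0.93  0.65  1.91 -0.95  0.64 -0.8 ]
plug -60 [-0.36  0.86  0.39  1.9  -0.65  0.51 -0.56]
plug -30 [-0.28  0.84  0.26  1.9  -0
[... 369 characters left out ...]
  0.61  2.32]
knob -180 [ 0.44  0.85 -0.55  1.9   0.76  0.61  2.54]
knob -150 [-0.24  0.91  0.65  1.94 -0.95  0.63 -1.58]
knob -120 [-0.24  0.91  0.65  1.94 -0.95  0.63 -1.06]
knob -90 [-0.24  0.91  0.65  1.94 -0.95  0.63 -0.53]
knob -60 [-0.09  0.83  0.36  1.93 -0.6   0.48 -0.35]
knob -30 [-0.02  0.81  0.23  1.93 -0.4   0.44 -0.01]
knob 0 [ 0.05  0.8   0.12  1.93 -0.22  0.43  0.33]
knob 30 [ 0.12  0.8  -0.    1.92  0.    0.42  0.64]
knob 60 [ 0.18  0.8  -0.1   1.92  0.18  0.44  0.99]
knob 90 [ 0.24  0.8  -0.19  1.92  0.32  0.46  1.38]
knob 120 [ 0.29  0.81 -0.29  1.91  0.46  0.49  1.77]
knob 150 [ 0.36  0.82 -0.41  1.91  0.6   0.53  2.16]
knob 180 [ 0.44  0.85 -0.55  1.9   0.76  0.61  2.54]
```

```bash
cat >> h.py <<'E'
PLUG=np.array([559.7,27.3]); KNOB=np.array([534.4,-110.7])
def rep(*s): print(*s,"t",round(status.read_t(),2),"F",np.round(status.read_contact_force(),1),"M",np.round(status.read_wrist_torque(),2),"w",np.round(status.read_width(),1),"g",np.round(status.read_gripper_force(),0),"p",np.round(status.read_ee_pos(),1))
E
python3 - <<'E'
from h import *
R=down(np.radians(120))
ctrl.goto([*PLUG,190],R); rep("above")
s=ctrl.movel([*PLUG,95],vel=100,stop_force=8); rep("down",s)
if not s:
    ctrl.command_gripper(30); rep("closed")
    print(status.read_qpos())
E
```

```text
above t 4.72 F [-0.2  0.7 -0.1] M [-0.03  0.04 -0.03] w 85.5 g 0.0 p [559.2  27.2 189.8]
down False t 5.82 F [0.2 0.1 0.3] M [ 0.02 -0.04  0.07] w 85.4 g 0.0 p [560.2  27.3  95.6]
closed t 6.29 F [-0.8  0.2  6. ] M [-0.09  0.16  0.06] w 42.5 g 60.0 p [560.   27.2  95.8]
[ 0.04045809  0.82705721 -0.29192878  1.87251858  0.45271646  0.50647875
  1.53194812]
```

```bash
python3 - <<'E'
from h import *
b0=np.radians(120); p=np.array([*PLUG,95.]); 
for i in range(1,19):
    b=b0-0.08*i
    s=ctrl.solve_ik(p,down(b))
    dq=np.abs(s-status.read_qpos()).max()
    if dq>0.4: print("jump",dq);break
    ctrl.move_j(s); M=status.read_wrist_torque(); r=status.read_ee_rot(); rep(i,np.round(np.degrees(np.arctan2(r[1,1],r[0,1])),1))
    if abs(M[2])>0.45 or np.abs(status.read_contact_force()).max()>25: break
E
```

```text
1 115.5 t 6.54 F [-1.2  0.4  6.8] M [-0.14  0.29 -0.14] w 43.1 g 60.0 p [560.   27.2  95.7]
2 110.9 t 6.79 F [-1.3 -0.5  5.7] M [-0.12  0.22 -0.08] w 42.1 g 61.0 p [560.   27.3  95.8]
3 106.3 t 7.04 F [-1.   0.3  5.8] M [-0.09  0.22 -0.07] w 42.1 g 61.0 p [559.9  27.3  95.7]
4 101.7 t 7.29 F [-2.1  0.5  6.2] M [-0.04  0.23 -0.11] w 42.2 g 61.0 p [559.9  27.3  95.7]
5 97.1 t 7.54 F [-2.1  0.5  6. ] M [-0.12  0.27 -0.14] w 42.1 g 61.0 p [559.9  27.3  95.7]
6 92.6 t 7.79 F [-0.9 -0.   6.4] M [-0.08  0.29 -0.09] w 42.5 g 61.0 p [559.9  27.4  95.7]
7 88.0 t 8.04 F [-0.9  0.4  6.2] M [-0.02  0.27 -0.15] w 42.1 g 61.0 p [559.9  27.4  95.8]
8 83.4 t 8.29 F [-1.6 -0.4  6.4] M [-0.02  0.22 -0.11] w 42.3 g 61.0 p [559.9  27.5  95.7]
9 78.8 t 8.54 F [-0.5  0.1  6.4] M [-0.04  0.25 -0.06] w 42.0 g 61.0 p [559.9  27.5  95.7]
10 74.2 t 8.79 F [-0.5 -0.4  6.9] M [-0.01  0.24 -0.14] w 42.4 g 61.0 p [559.9  27.5  95.7]
11 69.7 t 9.04 F [-2.2 -0.2  6.5] M [ 0.01  0.31 -0.07] w 42.1 g 61.0 p [559.9  27.5  95.7]
12 65.1 t 9.29 F [-1.1  0.9  6.4] M [ 0.02  0.27 -0.13] w 42.4 g 61.0 p [559.9  27.6  95.7]
13 60.5 t 9.54 F [-0.8 -0.2  6.8] M [ 0.01  0.25 -0.13] w 42.1 g 61.0 p [560.   27.6  95.7]
14 56.1 t 9.79 F [-0.4 -0.5  6.5] M [-0.1   0.27  0.52] w 42.3 g 60.0 p [560.   27.6  95.8]
```

The end stop has been reached after about 1.115 rad. I'll release the ring and check the rib.

```bash
python3 - <<'E'
from h import *
ctrl.command_gripper(85); rep("open")
ctrl.movel([*PLUG,200],vel=150)
ctrl.goto([PLUG[0]-95,PLUG[1]-60,260],down(np.pi/2)); 
w=get_calibration("wrist"); p,d=grab_frame("wrist"); np.savez("w3.npz",p=p,d=d,**w); rep("look")
u=proj([[*PLUG,110],[*KNOB,110]],w).astype(int); print(u)
im=[cv2.resize(p[v-70:v+90,x-80:x+80],None,fx=2.4,fy=2.4,interpolation=2) for x,v in u]
cv2.imwrite("pics/both3.png",np.hstack(im)[:,:,::-1])
E
```

```text
open t 10.29 F [ 0.1 -0.1  0.3] M [ 0.   -0.02 -0.  ] w 84.7 g 0.0 p [559.7  27.3  94.9]
look t 11.78 F [ 0.8  0.8 -0.1] M [ 0.02 -0.02 -0.07] w 84.7 g 0.0 p [465.2 -32.3 259.4]
[[389 335]
 [217 308]]
```

View pics/both3.png

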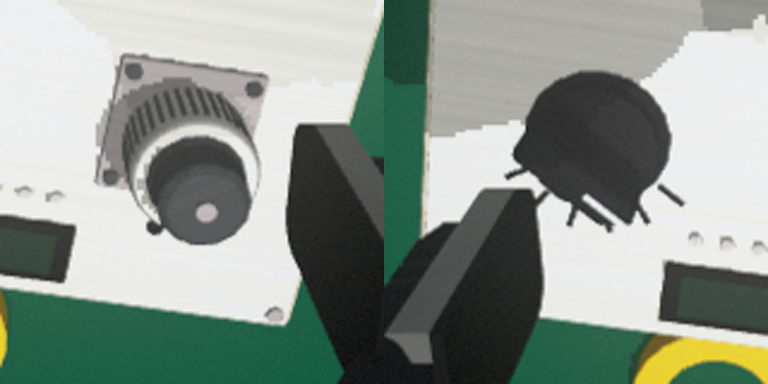

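The dot of the locked mark is at (152,228), but this view hides the rib behind the shell. The knob is still at rest. I'll check the rib from the side and top cameras.

```bash
python3 - <<'E'
from h import *
ims=[]
for n in ("side","top"):
    w=get_calibration(n); p,d=grab_frame(n); u=proj([[*PLUG,105]],w)[0].astype(int); print(u)
    for P in (np.load(n+"0.npz")["p"],p): ims.append(cv2.resize(P[u[1]-25:u[1]+25,u[0]-25:u[0]+40],None,fx=5,fy=5,interpolation=2))
cv2.imwrite("pics/chk.png",np.vstack([np.hstack(ims[:2]),np.hstack(ims[2:])])[:,:,::-1])
E
```

```text
[310 244]
[338 272]
```

View pics/chk.png

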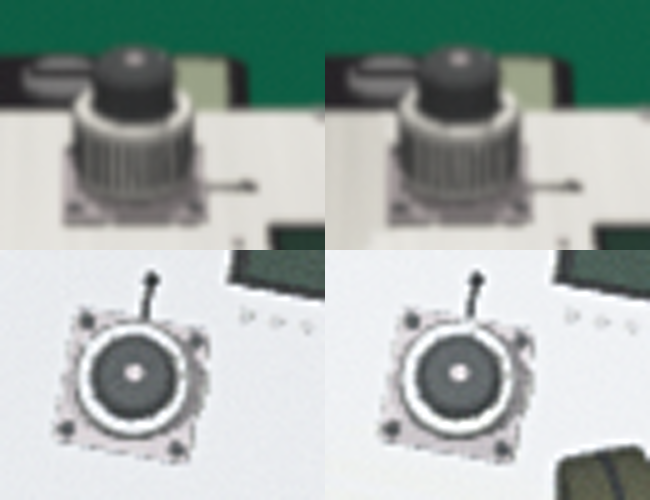

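In the top view the rib now shows as a bump at (472,325), pointing at the locked mark, so the ring is locked. Next is the knob grasp.

```bash
python3 - <<'E'
from h import *
b=YAW+np.radians(56+90); R=down(b)
ctrl.goto([*KNOB,200],R); rep("above")
s=ctrl.movel([*KNOB,101],vel=100,stop_force=8); rep("down",s)
if not s:
    ctrl.command_gripper(5); rep("closed"); r=status.read_ee_rot(); print(np.degrees(np.arctan2(r[1,1],r[0,1])),np.degrees(b),status.read_qpos())
E
```

```text
above t 12.62 F [-0.7 -0.   0.3] M [-0.05 -0.01 -0.03] w 85.2 g 0.0 p [ 534.3 -109.6  199.6]
down False t 13.77 F [-0.4  0.  -0.3] M [-0.01 -0.04 -0.02] w 85.5 g 0.0 p [ 534.9 -110.7  101.6]
closed t 14.42 F [ 3.9 -4.3  0.8] M [-0.78 -0.59  0.13] w 12.8 g 61.0 p [ 536.  -112.2  101.5]
136.53686393624488 136.6 [ 0.30838848  0.80848879 -0.31490883  1.9112622   0.49417259  0.49507827
  2.02818876]
```

```bash
python3 - <<'E'
from h import *
p=np.array([535.7,-112.1,101.]); b0=YAW+np.radians(146)
ctrl.move_j(ctrl.solve_ik(p,down(b0))); rep("recentred")
for a in np.r_[np.arange(.098,1.17,.098),1.178]:
    s=ctrl.solve_ik(p,down(b0-a))
    if np.abs(s-status.read_qpos()).max()>0.4: print("jump");break
    ctrl.move_j(s); r=status.read_ee_rot(); rep(round(a,2),np.round(b0-np.arctan2(r[1,1],r[0,1]),3))
    if np.linalg.norm(status.read_contact_force())>25: break
E
```

```text
recentred t 14.67 F [ 0.2 -1.   6.8] M [-0.26  0.01  0.08] w 12.7 g 62.0 p [ 536.  -112.2  101.4]
0.1 0.097 t 14.92 F [ 1.  -1.8  4.8] M [-0.23  0.01  0.08] w 12.9 g 62.0 p [ 535.8 -112.   101.4]
0.2 0.195 t 15.17 F [-0.7 -1.1  6. ] M [-0.11 -0.01  0.05] w 13.0 g 62.0 p [ 535.7 -111.9  101.4]
0.29 0.293 t 15.42 F [-0.2 -0.5  6.8] M [-0.08  0.04  0.02] w 12.6 g 62.0 p [ 535.6 -111.7  101.4]
0.39 0.391 t 15.67 F [-0.6 -0.1  6.9] M [0.03 0.12 0.08] w 12.5 g 62.0 p [ 535.5 -111.5  101.4]
0.49 0.489 t 15.92 F [-1.1 -0.3  7.6] M [0.05 0.16 0.11] w 12.8 g 62.0 p [ 535.5 -111.4  101.4]
0.59 0.587 t 16.17 F [-1.4  0.   7.1] M [0.11 0.15 0.05] w 12.8 g 62.0 p [ 535.4 -111.2  101.4]
0.69 0.685 t 16.42 F [-1.5  1.1  7.6] M [0.25 0.16 0.04] w 12.8 g 62.0 p [ 535.3 -111.   101.4]
0.78 0.782 t 16.67 F [-0.6  1.3  7.6] M [0.31 0.18 0.06] w 12.9 g 62.0 p [ 535.4 -110.8  101.4]
0.88 0.88 t 16.92 F [-1.4  1.6  7.5] M [0.27 0.15 0.15] w 12.7 g 62.0 p [ 535.4 -110.6  101.4]
0.98 0.978 t 17.17 F [-1.5  2.   7.7] M [0.4  0.17 0.08] w 12.8 g 62.0 p [ 535.4 -110.4  101.4]
1.08 1.076 t 17.42 F [-1.8  2.   8.3] M [0.5  0.18 0.03] w 13.0 g 62.0 p [ 535.4 -110.2  101.4]
1.18 1.176 t 17.67 F [-1.   2.2  8.3] M [0.57 0.14 0.13] w 12.5 g 62.0 p [ 535.5 -110.   101.4]
```

```bash
python3 - <<'E'
from h import *
ctrl.hold(0.5); rep("hold"); K=[535.5,-110.7,95]; ims=[]
for n,s in (("wrist",100),("side",40)):
    w=get_calibration(n); p,_=grab_frame(n); u=proj([K],w)[0].astype(int); print(u)
    x=int(np.clip(u[0]-s,0,640-2*s)); y=int(np.clip(u[1]-s,0,480-2*s)); ims.append(cv2.resize(p[y:y+2*s,x:x+2*s],(400,400),interpolation=2)); print(x,y)
cv2.imwrite("pics/end.png",np.hstack(ims)[:,:,::-1])
E
```

```text
hold t 18.17 F [-0.2  3.1  9. ] M [0.55 0.18 0.12] w 13.1 g 62.0 p [ 535.5 -110.   101.4]
[313 322]
213 222
[312 291]
272 251
```

View pics/end.png

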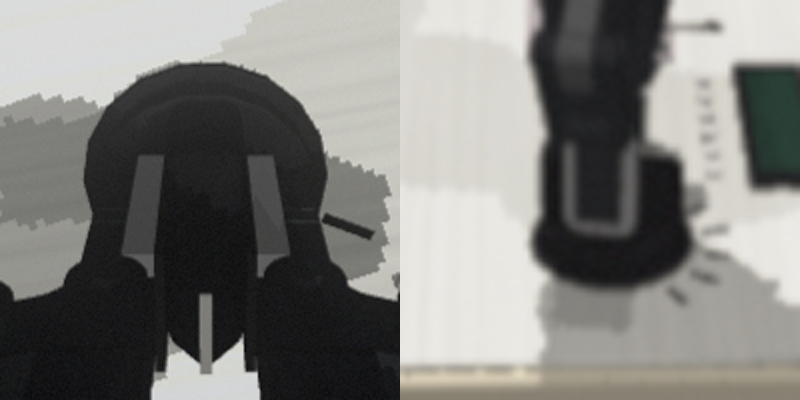

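The pointer's white line at (205,330) lies between the pads and aligned with them. One tick is visible, running from (323,215) to (373,236). I'll check its bearing against the pointer's.

```bash
python3 - <<'E'
from h import *
w=get_calibration("wrist"); f=lambda x,y:[213+x/2,222+y/2]
T=onplane([f(323,215),f(373,236)],w,80)[:,:2]; N=onplane([f(206,295),f(206,372)],w,117)[:,:2]
B=lambda v:np.degrees(np.arctan2(v[1],v[0]))
print("tick",T,B(T[1]-T[0]),"pointer",B(N[1]-N[0]),"expected rest/third",56-9.4,56-9.4-67.5,"from axis",B(T.mean(0)-[535.5,-111]))
E
```

```text
tick [[556.45065438 -89.85800959]
 [565.51891036 -81.03935903]] 44.20050967699199 pointer -20.694742028348053 expected rest/third 46.6 -20.9 from axis 45.07469372419301
```

```bash
python3 -c "
from h import *
print(order.hand_in()); rep('end')"
```

```text
the job is handed in; nothing more can be done
None
the job is handed in; nothing more can be done
```

I turned the ring clockwise to its end stop, with its rib facing the locked mark, then turned the selector to its third stop. I handed the job in at about 18 s with the gripper still holding the knob. The last check put the pointer within about 2° of the third stop.

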